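# Open a bayonet filter cover and take out the spent filter cartridge

### The arm

A 6-joint arm with a two-finger parallel gripper is mounted at the origin on the work surface. World frame = base frame: x ahead of the robot, y to its left, z up, the work surface at z = 0. Lengths are in m, angles in rad, forces in N, time in s.
With the tool pointing down it reaches from about 0.25 to 0.775 m from the base axis. Payload 4 kg.
Tool frame: the origin (TCP) lies at the very end of the fingers, on their centre line; the grasp point (between the pads) lies 19 mm behind it; z points along the fingers, y is the direction in which the jaws open and shut (so a half turn about z gives the same grasp; the last joint's range is limited). The gripper opens to 94 mm and grips with 3 to 60 N. Pads are 16 mm wide; open, the fingers measure 119 mm over their backs; the gripper's body (75 mm by 177 mm) begins 78 mm behind the grasp point.
Start: joints at [-1.272, 0.087, 1.371, -0, 1.684, -0.103], TCP at [0.215, -0.506, 0.206] pointing down, gripper open.
Joint ranges: [-3.1, 3.1], [-0.76, 2.03], [0.27, 2.55], [-1.08, 4.22], [0.17, 2.65], [-2.57, 2.57]. Speed limits (rad/s): [2.79, 2.79, 3.14, 3.14, 3.14, 3.14].

### API

Orientations are given as a 3x3 rotation matrix whose columns are the frame's x, y, z axes.
In Python, from station import read_state, read_camera, sign_off gives the robot as it stands.
- The arm moves only by the tool servo_tool, never from a script. Its argument "deltas" is a list of rows, each a list of 6 numbers: the shift along the tool's x, y, z in mm, then the turn, a rotation vector about the tool's x, y, z in degrees. In form: [[x, y, z, ax, ay, az], ...]. A call has 1 to 12 rows; each row is the pose to reach, as a shift and turn from the pose measured when the call began, along the tool's axes at that moment; what a row does not reach only later rows make up. A row lasts 1/8 s, in which the tool goes at most 62.5 mm and 10.7 degrees, less where a joint would pass 70% of its speed; a pose out of reach is approached as far as the arm can. A call with a gripper value outside its range is refused whole. "jaw" is the closure, from -1 (fully open) to 1 (shut), set as the call begins (left out, the last holds). The fingers move at their own pace and stop on an object; the grip force is fixed at half the most. Time passes only in rows, so rows that repeat a pose let the fingers close. It gives the time, the measured TCP pose, the force and the opening at its end, in the units of the state.
- read_state(): the state, without advancing time (a new reading comes with each control period).
- read_camera(name): name is "scene" or "top" or "wrist"; returns a dict with "img" (480x640x3 uint8, red, green, blue), "range_z" (480x640 float32, m along the optical axis (not along the pixel's ray), 0 where there is no reading), "K" (3x3 intrinsics, pixels), "pose" (4x4, takes a point from camera to world coordinates). Camera axes: x right, y up, looking along -z (the intrinsics and any distortion apply to the point x, -y, -z); pixel columns grow to the right and rows downward; lengths in m; the calibration is good to about 2 mm. A picture is of the moment at which its call begins.
- sign_off(): hands the job in, once; it reports no verdict.
The state is a dict: "time": time; "joints": joint angles; "joint_vel": joint speeds; "tau": joint torques, N m; "tool_pos": TCP position; "orientation": TCP orientation; "ft_force": force on the tool from outside, world axes, zero at the start; "ft_torque": the same for the moment, N m; "gripper_width": finger opening in m.
Only numpy, scipy, OpenCV 4.12 (cv2) and the standard library are available. Lean on these libraries where they do the work, as an engineer would, in place of code of your own. Each camera call takes 0.05 s, during which the arm holds its last target.

### The job

Change-out on the analyser's filter: unlock the green cover by turning it about a quarter turn anticlockwise (seen from above), lift it off and lay it right way up, flat in the steel tray. Then lift the spent filter cartridge out of the housing and stand it upright in the yellow waste tub, leaving the other things on the bench where they are.

Things in the scene. Friction and masses are not known exactly. Their poses are not given: they have to be found in the camera images.
- housing: Fixed white round filter housing, 140 mm across, on a grey foot 150 mm across. Origin: centre of its underside, on the work surface; z up. Two dark steel lugs overhang its open mouth inwards, centred on its own +x and -x; red stops between them. Collar top 128 mm above the work surface; bore below 84 mm wide, its floor at 20 mm.
- seat (a point): Centre of the housing's mouth, 112 mm up, where the cover sits. A sprung seal there presses the cover up with about 8 N against the lugs: a push of some 1 to 5 N on a wing turns it. Turned anticlockwise from above, the cover is free of the lugs from 70 degrees, rises 2 mm, and meets stops at about 95 degrees.
- cover_base (a point): Centre of the lower edge of the green cover: an inverted cup 100 mm across, 60 mm high, 250 g; z up when right way up. Two steel ears at the lower edge along its own +-x reach 61 mm from the axis, held under the housing's lugs: locked, its x axis is within 0.2 rad of the housing's. Two wings along its own +-y are there for pushing it round.
- wing_a (a point): Middle of the wing (upright radial fin) on the cover's +y side: 68 mm from the axis, 38 mm above the lower edge. It spans 49 to 81 mm from the axis and 26 to 50 mm above the lower edge, and is 12 mm thick. Axes as the cover's.
- wing_b (a point): The same on the cover's -y side.
- knob_grip (a point): Grip point on the axis of the black lifting knob on top of the cover: a cylinder 34 mm in diameter, 60 to 97 mm above the cover's lower edge; this point is at 83 mm. The knob swivels freely on the cover, so twisting it does not turn the cover.
- stem_grip (a point): Grip point on the axis of the spent cartridge's blue stem, hidden under the cover at first: stem 28 mm in diameter, 85 to 141 mm above the cartridge's underside; this point at 128 mm. The pleated cartridge (72 mm in diameter, 85 mm high below the stem, 180 g) stands loosely on the bore's floor.
- cartridge_foot (a point): Centre of the underside of the cartridge; z up along the cartridge. Raise it 110 mm to clear the collar; the cover must rise 65 mm to clear the stem.
- tray_floor (a point): Centre of the inner floor (4 mm above the work surface) of the fixed square steel tray, 200 by 200 mm, rim 14 mm high, walls 4 mm. x and y along its sides.
- tub_floor (a point): Centre of the inner floor (4 mm above the work surface) of the fixed square yellow waste tub, 160 by 160 mm, rim 75 mm high, walls 4 mm. x and y along its sides.
- reagent_mid (a point): Centre of a white reagent bottle with green cap, 68 mm across, 160 mm high. Leave alone.
- amber_mid (a point): Centre of an amber bottle, 60 mm across, 110 mm high. Leave alone.
- rack_mid (a point): Middle of the blue block of a tube rack, 60 by 120 mm, 84 mm high with its tubes; this point is 25 mm up. Leave alone.
- gloves_mid (a point): Centre of a blue glove box, 120 by 220 by 70 mm. Leave alone.
- carton_mid (a point): Centre of a cardboard carton, 85 by 85 by 130 mm. Leave alone.
- jar_mid (a point): Centre of a white jar with blue lid, 64 mm across, 70 mm high. Leave alone.
Not all that is in view belongs to the job. Of the things that look like the part that bears cover_base, the smallest one is meant. Of the things that look like the part that bears tub_floor, the larger one is meant.

How it is judged:
By the outcome, as a careful person would: the job done as asked, in the order asked, and still so for the second after the job is handed in, with the robot touching nothing.
It also fails if it takes over 72 s, if anything falls off the work surface, if the arm or the gripper's body presses on something with over 40 N, if the wrist force passes 120 N, or if a joint passes its speed limit or range.

## Working session

There is one attempt and no reset: what is moved stays moved. The work goes in short steps, Python scripts to look and compute and a tool call to move; the robot and the scene stay as the last step left them, time stands still between calls to the robot, and variables do not carry over. Pictures are saved under pics/ and viewed, and the job is handed in when it is done.

Besides the shell and the picture viewer there is one more tool, called after ">>>" as name(argument=value, ...) on one line, values as JSON. servo_tool: Moves the arm, as the interface text tells. Its arguments: {"type":"object","properties":{"deltas":{"type":"array"},"jaw":{"type":"number"}},"required":["deltas"]}

```bash
mkdir -p pics; ls; cat > h.py <<'E'
import numpy as np, cv2
from station import read_state, read_camera, sign_off
def cap(n,f):
    c=read_camera(n); cv2.imwrite(f'pics/{f}.png',c['img'][:,:,::-1]); np.savez(f'pics/{f}.npz',**c); return c
def load(f): return dict(np.load(f'pics/{f}.npz'))
def P(c):
    z=c['range_z']; K=c['K']; v,u=np.mgrid[0:480,0:640]
    x=(u-K[0,2])/K[0,0]*z; y=(v-K[1,2])/K[1,1]*z
    p=np.stack([x,-y,-z,np.ones_like(z)],-1)@c['pose'].T
    p=p[...,:3]; p[z==0]=np.nan; return p
E
python3 - <<'E'
from h import *
for n in ['scene','top']:
    c=cap(n,n+'0'); print(n,{k:v for k,v in c.items() if k not in('img','range_z','K')}, c['K'].tolist())
print(read_state())
E
```

```text
pics
scene {'pose': array([[ 0.77941259, -0.51115221,  0.36226983,  1.16411663],
       [ 0.62646869,  0.64257593, -0.44117248, -0.84860038],
       [-0.00727958,  0.57080609,  0.82105262,  1.67343525],
       [ 0.        ,  0.        ,  0.        ,  1.        ]])} [[622.0959016304525, 0.0, 326.4075483984135], [0.0, 622.0959016304525, 240.0111335712243], [0.0, 0.0, 1.0]]
top {'pose': array([[ 0.00569395,  0.99629557, -0.08580624,  0.37504972],
       [-0.99997382,  0.00528978, -0.00493682, -0.01520064],
       [-0.00446464,  0.08583211,  0.99629961,  1.46744552],
       [ 0.        ,  0.        ,  0.        ,  1.        ]])} [[466.77302770628154, 0.0, 318.6010904348148], [0.0, 466.77302770628154, 238.48556341642632], [0.0, 0.0, 1.0]]
{'time': 0.1, 'joints': array([-1.27210804e+00,  8.78369050e-02,  1.37203618e+00, -3.79326980e-05,
        1.68361587e+00, -1.03104541e-01]), 'joint_vel': array([ 0.0003429 , -0.00157475, -0.00304202,  0.00124935,  0.00091179,
       -0.00101217]), 'tau': array([ 2.59180058e-03, -3.41254342e+01, -3.03300548e+01,  7.22238561e-02,
        3.05058213e-02, -9.90691569e-05]), 'tool_pos': array([ 0.21492715, -0.50574544,  0.20447934]), 'orientation': array([[ 9.20363058e-01,  3.91064558e-01, -5.94040683e-04],
       [ 3.91064978e-01, -9.20361309e-01,  1.80124615e-03],
       [ 1.57671467e-04, -1.89010892e-03, -9.99998201e-01]]), 'ft_force': array([-0.54520407,  0.79789216, -0.03105782]), 'ft_torque': array([ 0.00176062, -0.00536103,  0.02137962]), 'gripper_width': 0.09403713040524277}
```

View pics/scene0.png

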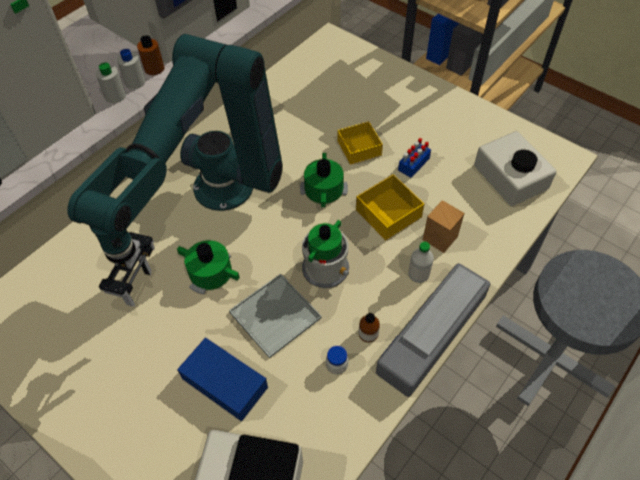

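View pics/top0.png

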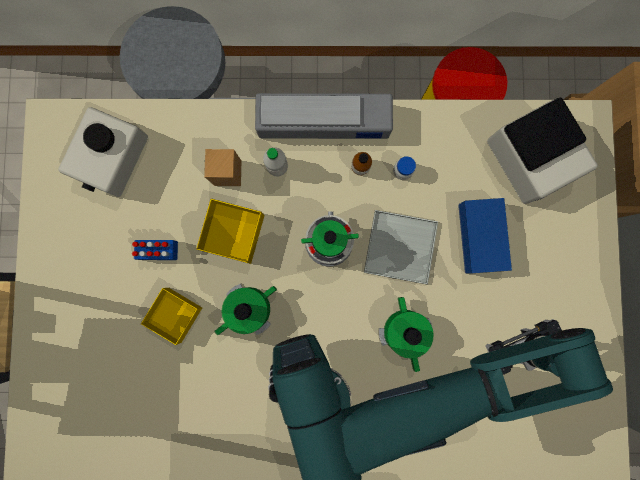

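Covers in the top view: (330,238) sits in the white housing, and (246,311) and (409,334) are on the bench. The first looks smallest and is the only one seated in the housing. Tubs: (231,231) is larger than (171,316). I'll confirm both in a crop and measure.

```bash
python3 - <<'E'
from h import *
c=load('top0'); p=P(c); im=c['img']
cr=im[170:350,140:450][:,:,::-1]; cv2.imwrite('pics/crop0.png',cv2.resize(cr,None,fx=2.58,fy=2.58,interpolation=cv2.INTER_CUBIC))
s=load('scene0'); cv2.imwrite('pics/crop1.png',cv2.resize(s['img'][120:360,170:440][:,:,::-1],None,fx=2.4,fy=2.4,interpolation=cv2.INTER_CUBIC))
q=P(s)
for pp,name,img in((p,'top',im),(q,'scene',s['img'])):
    h=cv2.cvtColor(img,cv2.COLOR_RGB2HSV)
    for lab,lo,hi in(('green',(50,120,40),(75,255,255)),('yellow',(20,150,60),(32,255,255))):
        m=cv2.inRange(h,lo,hi); n,L,st,ce=cv2.connectedComponentsWithStats(m)
        for i in range(1,n):
            if st[i,4]>150:
                k=pp[L==i]; k=k[np.isfinite(k[:,0])]
                print(name,lab,ce[i].round(),st[i,4],'min',np.percentile(k,2,0).round(3),'max',np.percentile(k,98,0).round(3))
E
```

```text
top green [329. 238.] 1003 min [ 0.443 -0.105  0.159] max [0.535 0.026 0.182]
top green [246. 310.] 1657 min [0.218 0.138 0.038] max [0.344 0.28  0.087]
top green [408. 333.] 1754 min [ 0.124 -0.336  0.032] max [ 0.305 -0.212  0.088]
top yellow [230. 231.] 3013 min [ 0.438  0.175 -0.003] max [0.605 0.351 0.077]
top yellow [171. 316.] 2031 min [ 0.188  0.364 -0.003] max [0.335 0.515 0.059]
scene green [324. 183.] 1259 min [0.223 0.131 0.011] max [0.351 0.276 0.09 ]
scene green [325. 242.] 953 min [ 0.448 -0.109  0.127] max [0.54 0.03 0.2 ]
scene green [208. 266.] 1655 min [ 0.126 -0.341  0.015] max [ 0.312 -0.216  0.089]
scene yellow [359. 142.] 1353 min [ 0.188  0.361 -0.005] max [0.342 0.522 0.061]
scene yellow [389. 206.] 2706 min [ 0.432  0.172 -0.004] max [0.611 0.356 0.076]
```

View pics/crop0.png

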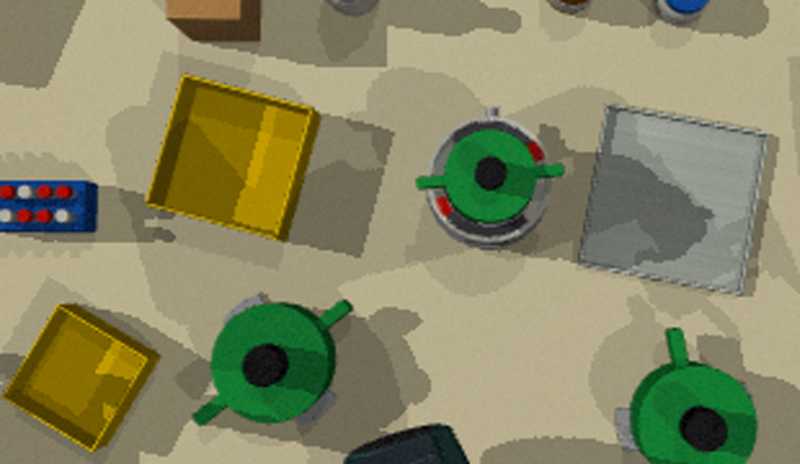

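View pics/crop1.png

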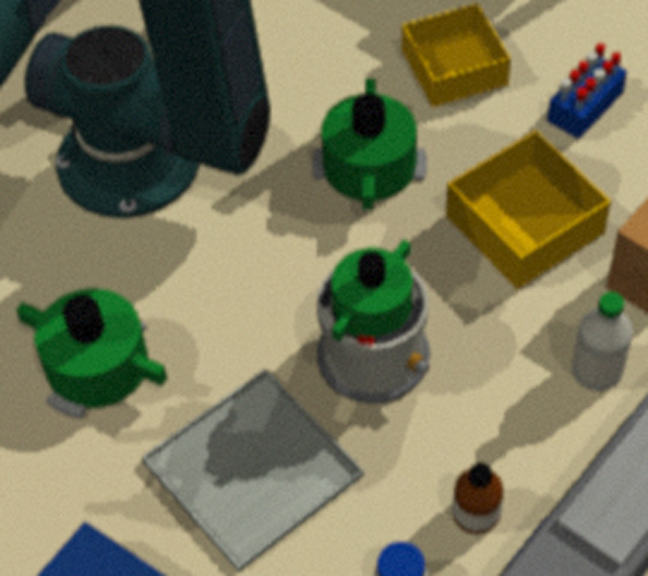

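The crops confirm it: the cover in the housing is the smallest of the three, and tub (231,231) is the larger. Measuring axis, wing direction, tray and tub.

```bash
python3 - <<'E'
from h import *
for f in('top0','scene0'):
    c=load(f); p=P(c); img=c['img']; h=cv2.cvtColor(img,cv2.COLOR_RGB2HSV)
    d=np.hypot(p[...,0]-.49,p[...,1]+.04)
    blk=(img.max(-1)<50)&(d<.06)&(p[...,2]>.19)
    k=p[blk]; top=k[k[:,2]>np.percentile(k[:,2],60)-.004]
    print(f,'knob',len(k),k.mean(0).round(4),'top',np.median(top,0).round(4),'bbox',np.percentile(k,[2,98],axis=0).round(4).tolist())
    g=(cv2.inRange(h,(50,120,30),(75,255,255))>0)&(d<.11)
    k=p[g]; disc=k[(k[:,2]>.166)]
    print('disc z',np.median(disc[:,2]))
    (cx,cy),r=cv2.minEnclosingCircle((disc[np.hypot(disc[:,0]-.49,disc[:,1]+.04)<.056][:,:2]*1000).astype(np.float32)); print('disc',cx,cy,r)
    cen=np.array([cx,cy])/1000
    w=k[(np.hypot(*(k[:,:2]-cen).T)>.058)]
    for s in(1,-1):
        ww=w[(w[:,1]-cen[1])*s>0]; m=ww.mean(0); dd=m[:2]-cen; print('wing',s,len(ww),m.round(4),'dir deg',np.degrees(np.arctan2(dd[1],dd[0])),np.hypot(*dd), 'zmax',np.percentile(ww[:,2],95))
    # tub rim
    y=(cv2.inRange(h,(20,120,40),(34,255,255))>0)&(np.hypot(p[...,0]-.52,p[...,1]-.26)<.14)&(p[...,2]>.066)
    k=p[y][:,:2].astype(np.float32)*1000; print('tub',cv2.minAreaRect(k), np.median(p[y][:,2]))
    t=(np.hypot(p[...,0]-.47,p[...,1]+.2)<.16)&(p[...,2]>.009)&(p[...,2]<.022)&(p[...,1]<-.11)
    k=p[t]; n=len(k); print('tray',n,cv2.minAreaRect(k[:,:2].astype(np.float32)*1000) if n>4 else None)
    col=(d<.085)&(d>.045)&(abs(p[...,2]-.128)<.006)
    k=p[col]; A=np.c_[2*k[:,:2],np.ones(len(k))]; 
    (cx,cy),r=cv2.minEnclosingCircle(k[:,:2].astype(np.float32)*1000); print('collar',len(k),cx,cy,r)
c=load('top0');s=load('scene0')
cv2.imwrite('pics/t1.png',cv2.resize(c['img'][205:270,295:365][:,:,::-1],None,fx=8,fy=8,interpolation=cv2.INTER_CUBIC))
cv2.imwrite('pics/t2.png',cv2.resize(c['img'][190:300,345:455][:,:,::-1],None,fx=5,fy=5,interpolation=cv2.INTER_CUBIC))
E
```

```text
top0 knob 120 [ 0.4879 -0.0388  0.2118] top [ 0.4873 -0.0397  0.2128] bbox [[0.4734, -0.0532, 0.1923], [0.5038, -0.0236, 0.2181]]
disc z 0.17536987693201767
disc 489.9476623535156 -39.2099723815918 54.96123123168945
wing 1 34 [0.4818 0.0289 0.165 ] dir deg 96.84209760544957 0.06859535180785076 zmax 0.1687163259112554
wing -1 33 [ 0.4956 -0.1074  0.1643] dir deg -85.22464516478973 0.06842325322361453 zmax 0.16939819081463853
tub ((519.0465698242188, 262.1837158203125), (162.19627380371094, 160.24530029296875), 75.43856048583984) 0.07396872105589547
tray 457 ((469.1864013671875, -241.92759704589844), (235.48651123046875, 304.649658203125), 86.77476501464844)
collar 563 489.4353942871094 -39.147953033447266 70.30641174316406
scene0 knob 123 [ 0.4943 -0.0419  0.207 ] top [ 0.4945 -0.041   0.2111] bbox [[0.4784, -0.0553, 0.1905], [0.5091, -0.0228, 0.218]]
disc z 0.17439751784531543
disc 489.8008728027344 -40.206050872802734 55.42851638793945
wing 1 33 [0.4857 0.0315 0.1605] dir deg 93.2468750446806 0.0717778606574385 zmax 0.17235584625077188
wing -1 41 [ 0.5002 -0.1083  0.1617] dir deg -81.29607816297342 0.06886228276435513 zmax 0.17002533927870966
tub ((521.279541015625, 264.7866516113281), (168.09523010253906, 167.59547424316406), 75.13356018066406) 0.07190183390944371
tray 436 ((471.3590087890625, -234.3995819091797), (279.8576965332031, 247.51112365722656), 0.6233325600624084)
collar 374 491.904296875 -38.706214904785156 73.41036987304688
```

View pics/t1.png

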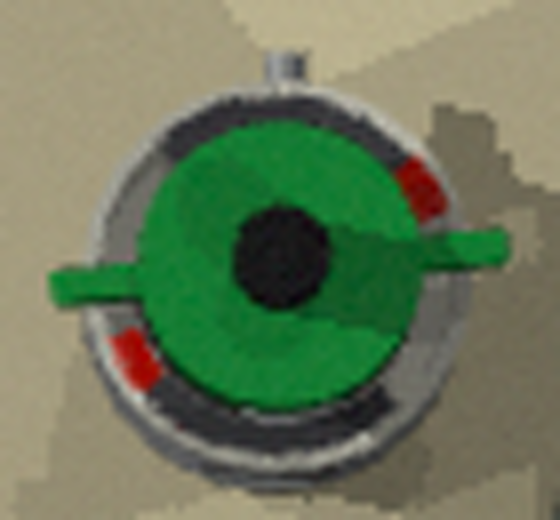

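View pics/t2.png

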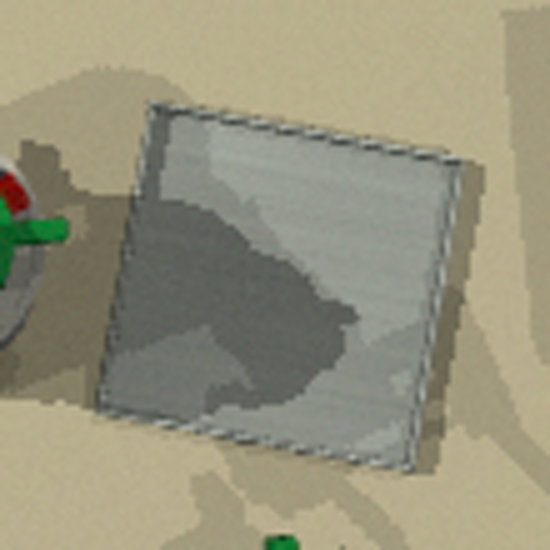

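```bash
cat >> h.py <<'E'
from scipy.spatial.transform import Rotation as Ro
def Rd(a):
    a=np.radians(a); c,s=np.cos(a),np.sin(a); return np.array([[-s,c,0],[c,s,0],[0,0,-1.]])
def plan(way):
    "way: list of (x,y,z,ydir_deg); rows from present pose"
    s=read_state(); p=s['tool_pos']; R=s['orientation']; rows=[]
    for x,y,z,a in way:
        d=R.T@(np.array([x,y,z])-p)*1000
        r=np.degrees(Ro.from_matrix(R.T@Rd(a)).as_rotvec())
        rows.append([*d.round(1).tolist(),*r.round(1).tolist()])
    print('now',s['time'],p.round(4),'ydir',np.degrees(np.arctan2(R[1,1],R[0,1])).round(1),'F',s['ft_force'].round(2),'w',s['gripper_width'])
    print(rows)
def lin(a,b,n):
    a=np.array(a,float);b=np.array(b,float); return [tuple(a+(b-a)*i/n) for i in range(1,n+1)]
def pix(c,u,v,z):
    K=c['K']; d=np.array([(u-K[0,2])/K[0,0],-(v-K[1,2])/K[1,1],-1]); d=c['pose'][:3,:3]@d; o=c['pose'][:3,3]
    return o+d*(z-o[2])/d[2]
E
python3 - <<'E'
from h import *
c=load('top0')
co=[pix(c,345+u/5,190+v/5,.014) for u,v in((152,103),(465,160),(413,470),(97,410))]
print(np.round(co,4),np.mean(co,0), [np.linalg.norm(co[i]-co[i-1]) for i in range(4)])
# wing tips in t1 crop, z=.162
for u,v in((52,290),(508,247)): print(pix(c,295+u/8,205+v/8,.162))
print('knob',pix(c,295+282/8,205+257/8,.209), 'cover', pix(c,295+280/8,205+265/8,.172))
ax=np.array([.490,-.0393]); th=np.radians(-85)
t=np.array([-np.sin(th),np.cos(th)]); q=ax+.069*np.array([np.cos(th),np.sin(th)])-.035*t; print(q)
s=[.2149,-.5057,.2045,-67]
plan(lin(s,[.215,-.506,.26,-67],2)+lin([.215,-.506,.26,-67],[q[0],q[1],.26,-85],10))
E
```

```text
[[ 0.5891 -0.1858  0.014 ]
 [ 0.554  -0.3816  0.014 ]
 [ 0.3606 -0.3463  0.014 ]
 [ 0.3965 -0.1508  0.014 ]] [ 0.47505046 -0.26612048  0.014     ] [np.float64(0.19567457268778204), np.float64(0.19885141348462212), np.float64(0.19663816863618153), np.float64(0.19876824947404015)]
[0.47944028 0.03921195 0.162     ]
[ 0.49543182 -0.12070224  0.162     ]
knob [ 0.48729653 -0.04047081  0.209     ] cover [ 0.48779653 -0.04052742  0.172     ]
[ 0.46114693 -0.11108789]
now 0.1 [ 0.2149 -0.5057  0.2045] ydir -67.0 F [-0.55  0.8  -0.03] w 0.09403713040524277
[[-0.0, 0.1, -27.8, -0.1, -0.0, 0.0], [-0.0, 0.2, -55.5, -0.1, -0.0, 0.0], [38.1, -26.6, -55.5, -0.1, -0.0, 1.8], [76.2, -53.3, -55.4, -0.1, -0.0, 3.6], [114.3, -80.0, -55.4, -0.1, -0.0, 5.4], [152.4, -106.7, -55.3, -0.1, -0.0, 7.2], [190.5, -133.4, -55.2, -0.1, -0.0, 9.0], [228.6, -160.2, -55.2, -0.1, 0.0, 10.8], [266.7, -186.9, -55.1, -0.1, 0.0, 12.6], [304.8, -213.6, -55.1, -0.1, 0.0, 14.4], [342.9, -240.3, -55.0, -0.1, 0.0, 16.2], [381.0, -267.0, -55.0, -0.1, 0.0, 18.0]]
```

>>> servo_tool(deltas=[[0, 0, -28, 0, 0, 0], [0, 0, -55, 0, 0, 0], [38, -27, -55, 0, 0, 2], [76, -53, -55, 0, 0, 4], [114, -80, -55, 0, 0, 5], [152, -107, -55, 0, 0, 7], [190, -133, -55, 0, 0, 9], [229, -160, -55, 0, 0, 11], [267, -187, -55, 0, 0, 13], [305, -214, -55, 0, 0, 14], [343, -240, -55, 0, 0, 16], [381, -267, -55, 0, 0, 18]], jaw=1)

```text
time: 1.6
tool_pos: [0.4616, -0.1096, 0.2595]
orientation: [[0.996, 0.086, -0.001], [0.086, -0.996, 0.002], [-0.001, -0.002, -1.0]]
ft_force: [0.4, 0.3, 0.3]
gripper_width: 0.0009
```

```bash
python3 - <<'E'
from h import *
c=cap('wrist','w1')
plan([(.461,-.111,.20,-85),(.461,-.111,.16,-85),(.461,-.111,.142,-85)])
E
```

```text
now 1.65 [ 0.4637 -0.105   0.2592] ydir -84.8 F [ 0.78  1.81 -0.18] w 0.0006303401727457932
[[-3.3, 6.1, 59.2, -0.4, -0.1, 0.2], [-3.4, 6.3, 99.2, -0.4, -0.1, 0.2], [-3.4, 6.5, 117.2, -0.4, -0.1, 0.2]]
```

View pics/w1.png

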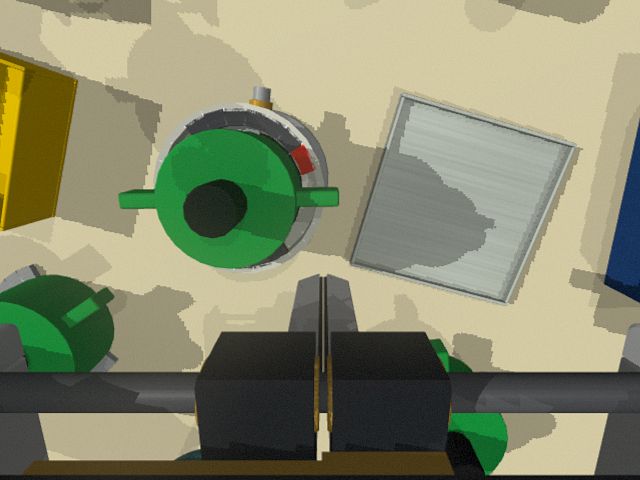

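The wrist view shows the -y wing tip at (338,197), ahead of the shut fingers at (323,280). The descent beside it is clear.

>>> servo_tool(deltas=[[-3, 6, 20, 0, 0, 0], [-3, 6, 50, 0, 0, 0], [-3, 6, 80, 0, 0, 0], [-3, 6, 105, 0, 0, 0], [-3, 6, 117, 0, 0, 0], [-3, 6, 117, 0, 0, 0], [-3, 6, 117, 0, 0, 0]])

```text
time: 2.52
tool_pos: [0.462, -0.1108, 0.1434]
orientation: [[0.996, 0.091, 0.002], [0.091, -0.996, 0.006], [0.003, -0.006, -1.0]]
ft_force: [-0.2, -0.2, 0.5]
gripper_width: 0.0003
```

```bash
python3 - <<'E'
from h import *
ax=np.array([.489,-.040])
def pt(th,off):
    r=np.radians(th); t=np.array([-np.sin(r),np.cos(r)]); q=ax+.069*np.array([np.cos(r),np.sin(r)])-off*t
    return (q[0],q[1],.142,th)
# wing angle th; pusher face off 15mm behind
plan([pt(-85,.025),pt(-85,.017)]+[pt(a,.015) for a in range(-79,-19,6)])
E
```

```text
now 2.525 [ 0.462  -0.1108  0.1434] ydir -84.8 F [-0.22 -0.21  0.5 ] w 0.0002770938348615288
[[8.0, 0.9, 1.4, -0.3, -0.2, 0.2], [16.0, 0.9, 1.5, -0.3, -0.2, 0.2], [25.3, 2.2, 1.5, -0.3, -0.2, -5.8], [32.7, 2.6, 1.5, -0.3, -0.2, -11.8], [40.1, 2.3, 1.5, -0.3, -0.2, -17.8], [47.4, 1.2, 1.6, -0.3, -0.2, -23.8], [54.6, -0.6, 1.6, -0.3, -0.3, -29.8], [61.5, -3.2, 1.6, -0.3, -0.3, -35.8], [68.1, -6.5, 1.7, -0.3, -0.3, -41.8], [74.3, -10.5, 1.7, -0.2, -0.3, -47.8], [80.1, -15.1, 1.7, -0.2, -0.3, -53.8], [85.4, -20.3, 1.8, -0.2, -0.3, -59.8]]
```

>>> servo_tool(deltas=[[8, 1, 1, 0, 0, 0], [16, 1, 1, 0, 0, 0], [25, 2, 1, 0, 0, -6], [33, 3, 1, 0, 0, -12], [40, 2, 1, 0, 0, -18], [47, 1, 1, 0, 0, -24]])

```text
time: 3.28
tool_pos: [0.5092, -0.1079, 0.1427]
orientation: [[0.871, 0.491, 0.001], [0.491, -0.871, 0.005], [0.004, -0.004, -1.0]]
ft_force: [-2.5, -1.9, -0.1]
gripper_width: 0.0005
```

```bash
python3 - <<'E'
from h import *
c=cap('top','top1'); cv2.imwrite('pics/t3.png',cv2.resize(c['img'][195:280,285:375][:,:,::-1],None,fx=6,fy=6,interpolation=cv2.INTER_CUBIC))
cap('wrist','w2')
ax=np.array([.489,-.040])
def pt(th,off):
    r=np.radians(th); t=np.array([-np.sin(r),np.cos(r)]); q=ax+.069*np.array([np.cos(r),np.sin(r)])-off*t
    return (q[0],q[1],.142,th)
plan([pt(a,.015) for a in range(-55,12,6)])
E
```

```text
now 3.375 [ 0.5098 -0.1075  0.1426] ydir -60.7 F [0.16 0.42 0.39] w 0.00041240612299558576
[[6.8, 1.1, 0.6, -0.2, -0.3, -5.7], [14.2, 1.6, 0.7, -0.2, -0.3, -11.7], [21.6, 1.3, 0.7, -0.2, -0.3, -17.7], [28.9, 0.2, 0.8, -0.2, -0.3, -23.7], [36.1, -1.7, 0.8, -0.1, -0.3, -29.7], [43.0, -4.2, 0.9, -0.1, -0.4, -35.7], [49.6, -7.5, 0.9, -0.1, -0.4, -41.7], [55.8, -11.5, 0.9, -0.1, -0.4, -47.7], [61.6, -16.1, 1.0, -0.1, -0.4, -53.7], [66.9, -21.3, 1.0, -0.1, -0.4, -59.7], [71.6, -27.0, 1.1, -0.0, -0.4, -65.7], [75.7, -33.1, 1.1, -0.0, -0.4, -71.7]]
```

View pics/w2.png

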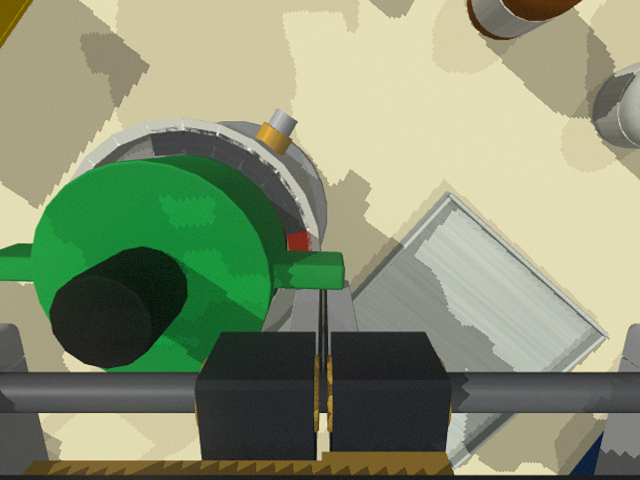

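View pics/t3.png

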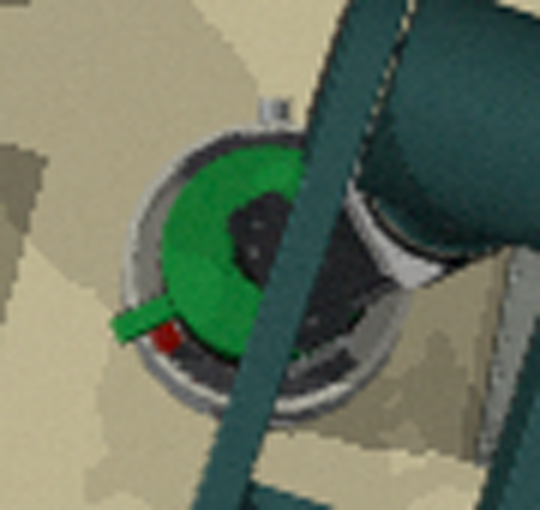

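The wing moved with the pusher and has turned about 25°, with 3 N of force. Continuing the arc.

>>> servo_tool(deltas=[[7, 1, 0, 0, 0, -6], [14, 2, 0, 0, 0, -12], [22, 1, 0, 0, 0, -18], [29, 0, 0, 0, 0, -24], [36, -2, 0, 0, 0, -30], [43, -4, 0, 0, 0, -36], [50, -7, 0, 0, 0, -42], [56, -11, 0, 0, 0, -48], [62, -16, 0, 0, 0, -54], [67, -21, 0, 0, 0, -60], [70, -24, 0, 0, 0, -63], [70, -24, 0, 0, 0, -63]])

```text
time: 4.88
tool_pos: [0.5594, -0.052, 0.1432]
orientation: [[-0.038, 0.999, 0.003], [0.999, 0.038, 0.006], [0.006, 0.003, -1.0]]
ft_force: [0.3, -0.6, -0.3]
gripper_width: 0.0003
```

```bash
python3 - <<'E'
from h import *
c=cap('top','top2'); cv2.imwrite('pics/t4.png',cv2.resize(c['img'][195:280,285:375][:,:,::-1],None,fx=6,fy=6,interpolation=cv2.INTER_CUBIC))
ax=np.array([.489,-.040])
def pt(th,off):
    r=np.radians(th); t=np.array([-np.sin(r),np.cos(r)]); q=ax+.069*np.array([np.cos(r),np.sin(r)])-off*t
    return (q[0],q[1],.142,th)
plan([pt(a,.015) for a in (5,8,11)]+[pt(5,.03)])
E
```

```text
now 4.925 [ 0.5593 -0.0522  0.1432] ydir 2.2 F [ 0.43  0.42 -0.22] w 5.7262571648760644e-05
[[3.2, -0.2, 1.2, 0.2, -0.3, -2.8], [6.9, 0.3, 1.2, 0.2, -0.3, -5.8], [10.6, 0.7, 1.2, 0.2, -0.3, -8.8], [-11.7, 0.6, 1.1, 0.2, -0.3, -2.8]]
```

View pics/t4.png

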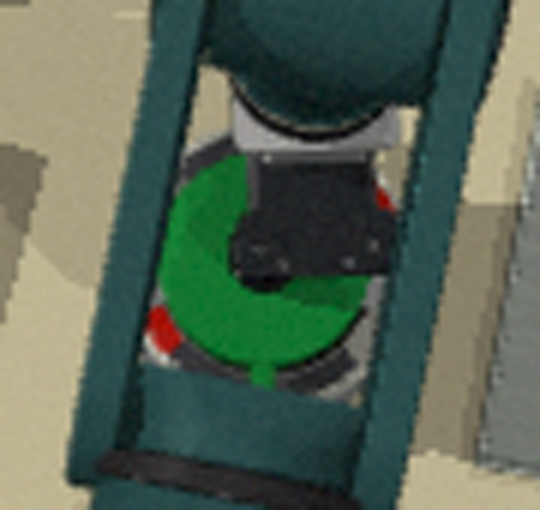

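The far wing shows at (262,380), straight back from the axis, so the cover has turned about 87°. That is past the 70° release. Backing off and going over the knob.

>>> servo_tool(deltas=[[-8, 0, 0, 0, 0, 0], [-8, 0, -15, 0, 0, 0], [-8, 0, -50, 0, 0, 0], [-8, 0, -90, 0, 0, 0], [-8, 0, -110, 0, 0, 0], [0, -30, -115, 0, 0, 0], [12, -70, -115, 0, 0, 0], [12, -70, -115, 0, 0, 0], [12, -70, -115, 0, 0, 0]], jaw=-1)

```text
time: 6.05
tool_pos: [0.4892, -0.0438, 0.2591]
orientation: [[-0.037, 0.999, 0.005], [0.999, 0.037, 0.006], [0.005, 0.005, -1.0]]
ft_force: [0.5, 0.1, -0.7]
gripper_width: 0.0872
```

```bash
python3 - <<'E'
from h import *
cap('wrist','w3')
c=cap('scene','s3'); cv2.imwrite('pics/s3c.png',cv2.resize(c['img'][190:310,260:400][:,:,::-1],None,fx=5,fy=5,interpolation=cv2.INTER_CUBIC))
p=P(c); h=cv2.cvtColor(c['img'],cv2.COLOR_RGB2HSV); d=np.hypot(p[...,0]-.489,p[...,1]+.04)
k=p[(cv2.inRange(h,(50,120,30),(75,255,255))>0)&(d<.06)&(p[...,2]>.15)]; print(len(k),k.mean(0),np.percentile(k[:,2],[50,80,90]))
plan([(.489,-.040,.26,2.2),(.489,-.040,.181,2.2)])
E
```

```text
775 [ 0.49864425 -0.04551564  0.18656212] [0.17525545 0.17978905 0.18316704]
now 6.15 [ 0.4894 -0.0439  0.2583] ydir 2.1 F [ 0.72 -0.64  0.15] w 0.09320549238084587
[[3.9, -0.2, -1.7, 0.2, -0.3, -0.1], [3.5, -0.5, 77.3, 0.2, -0.3, -0.1]]
```

View pics/w3.png

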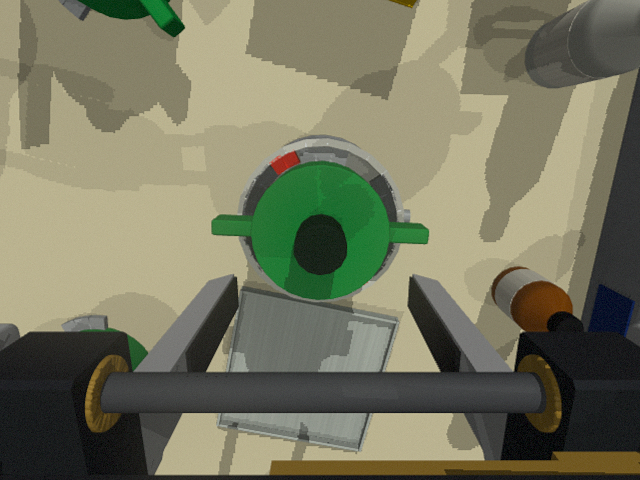

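View pics/s3c.png

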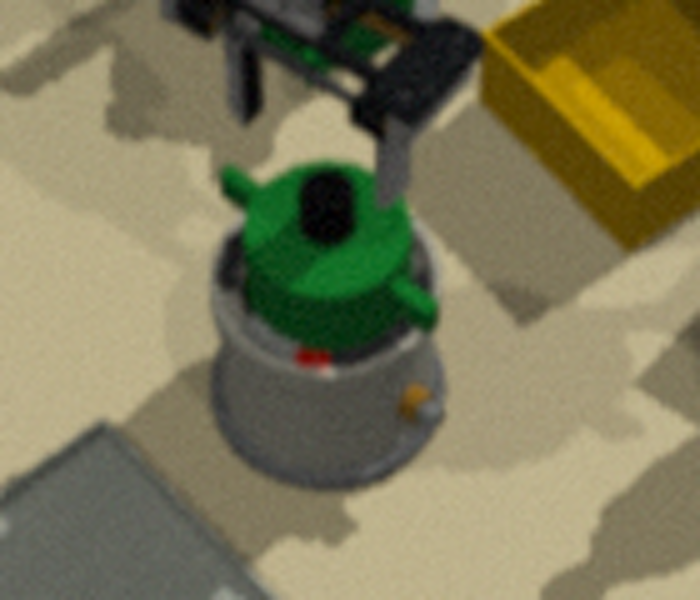

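Wrist view: knob at (321,245), midway between the fingers, and the wings lie across at (230,226) and (410,234). Checking the knob axis from wrist depth before descending.

```bash
python3 - <<'E'
from h import *
c=load('w3'); p=P(c); im=c['img']
v,u=np.mgrid[0:480,0:640]
m=(im.max(-1)<70)&(u>280)&(u<360)&(v>200)&(v<285)&(p[...,2]>.18)
k=p[m]; print(len(k),np.percentile(k,[1,50,99],axis=0).round(4))
t=k[k[:,2]>np.percentile(k[:,2],99)-.006]; print('top',t.mean(0),np.percentile(t,[1,99],axis=0))
E
```

```text
2558 [[ 0.4713 -0.0491  0.1853]
 [ 0.4866 -0.031   0.2137]
 [ 0.5023 -0.0174  0.2154]]
top [ 0.48662853 -0.0332567   0.21381794] [[ 0.47128234 -0.04919921  0.21104397]
 [ 0.50221065 -0.01808939  0.21540427]]
```

>>> servo_tool(deltas=[[7, -1, 10, 0, 0, 0], [7, -1, 30, 0, 0, 0], [7, -1, 50, 0, 0, 0], [7, -1, 68, 0, 0, 0], [7, -1, 76, 0, 0, 0], [7, -1, 76, 0, 0, 0], [7, -1, 76, 0, 0, 0]])

```text
time: 7.02
tool_pos: [0.4889, -0.0365, 0.1832]
orientation: [[-0.037, 0.999, 0.005], [0.999, 0.037, 0.006], [0.005, 0.005, -1.0]]
ft_force: [-1.2, -0.1, 0.1]
gripper_width: 0.0939
```

>>> servo_tool(deltas=[[0, 0, 0, 0, 0, 0], [0, 0, 0, 0, 0, 0], [0, 0, 0, 0, 0, 0], [0, 0, 0, 0, 0, 0], [0, 0, 0, 0, 0, 0], [0, 0, 0, 0, 0, 0], [0, 0, 0, 0, 0, 0], [0, 0, 0, 0, 0, 0]], jaw=1)

```text
time: 8.02
tool_pos: [0.4887, -0.0366, 0.1831]
orientation: [[-0.037, 0.999, 0.005], [0.999, 0.037, 0.006], [0.005, 0.005, -1.0]]
ft_force: [-1.1, -0.5, -0.2]
gripper_width: 0.0336
```

>>> servo_tool(deltas=[[0, 0, -4, 0, 0, 0], [0, 0, -10, 0, 0, 0], [0, 0, -18, 0, 0, 0], [0, 0, -25, 0, 0, 0]])

```text
time: 8.52
tool_pos: [0.4888, -0.0367, 0.2089]
orientation: [[-0.037, 0.999, 0.005], [0.999, 0.037, 0.006], [0.005, 0.005, -1.0]]
ft_force: [0.2, 0.7, -3.3]
gripper_width: 0.0334
```

```bash
python3 - <<'E'
from h import *
c=cap('scene','s4'); cv2.imwrite('pics/s4c.png',cv2.resize(c['img'][180:300,260:400][:,:,::-1],None,fx=5,fy=5,interpolation=cv2.INTER_CUBIC))
print(read_state()['ft_force'])
E
```

```text
[ 0.67961826 -0.3192318  -1.8882245 ]
```

View pics/s4c.png

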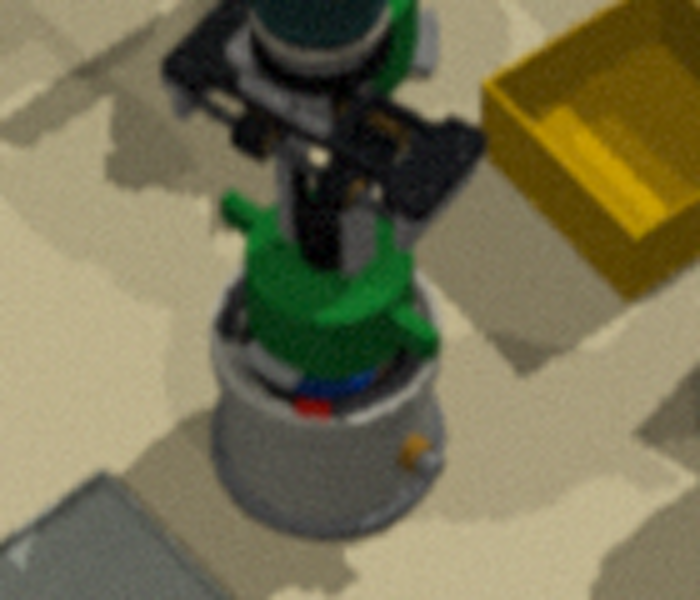

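The cover is free: its ear is visible at (270,360) and the force shows its weight of about 2–3 N. Lifting on and carrying it to the tray.

>>> servo_tool(deltas=[[0, 0, -30, 0, 0, 0], [0, 0, -60, 0, 0, 0], [0, 0, -82, 0, 0, 0], [-25, -2, -85, 0, 0, 0], [-55, -4, -85, 0, 0, 0], [-90, -6, -85, 0, 0, 0], [-125, -8, -85, 0, 0, 0], [-160, -10, -85, 0, 0, 0], [-190, -12, -85, 0, 0, 0], [-215, -14, -85, 0, 0, 0], [-229, -14, -85, 0, 0, 0], [-229, -14, -85, 0, 0, 0]])

```text
time: 10.07
tool_pos: [0.4833, -0.267, 0.2935]
orientation: [[-0.036, 0.999, 0.007], [0.999, 0.036, 0.006], [0.006, 0.007, -1.0]]
ft_force: [0.3, -0.1, -2.7]
gripper_width: 0.0336
```

```bash
python3 - <<'E'
from h import *
c=cap('scene','s5'); cv2.imwrite('pics/s5c.png',cv2.resize(c['img'][180:360,200:400][:,:,::-1],None,fx=3.3,fy=3.3,interpolation=cv2.INTER_CUBIC))
plan([(.475,-.266,.095,2.1),(.475,-.266,.078,2.1)])
E
```

```text
now 10.125 [ 0.4833 -0.2663  0.2937] ydir 2.1 F [ 0.66  0.48 -2.65] w 0.033331282179978924
[[-0.6, -9.7, 198.6, 0.4, -0.3, 0.0], [-0.7, -9.9, 215.6, 0.4, -0.3, 0.0]]
```

View pics/s5c.png

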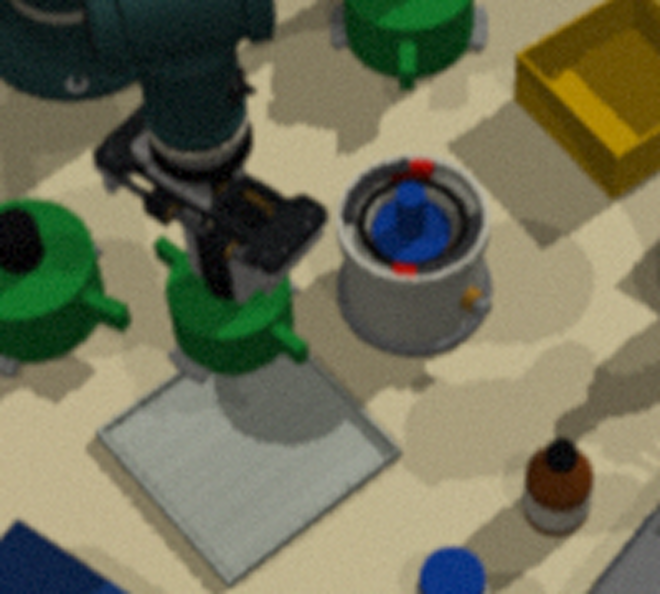

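>>> servo_tool(deltas=[[0, -4, 30, 0, 0, 0], [-1, -10, 70, 0, 0, 0], [-1, -10, 110, 0, 0, 0], [-1, -10, 150, 0, 0, 0], [-1, -10, 180, 0, 0, 0], [-1, -10, 200, 0, 0, 0], [-1, -10, 205, 0, 0, 0], [-1, -10, 209, 0, 0, 0], [-1, -10, 209, 0, 0, 0]])

```text
time: 11.25
tool_pos: [0.4754, -0.2664, 0.0856]
orientation: [[-0.038, 0.999, 0.008], [0.999, 0.038, 0.005], [0.005, 0.009, -1.0]]
ft_force: [-0.2, -0.5, -3.2]
gripper_width: 0.0335
```

>>> servo_tool(deltas=[[0, 0, 3, 0, 0, 0], [0, 0, 6, 0, 0, 0], [0, 0, 9, 0, 0, 0], [0, 0, 10, 0, 0, 0]])

```text
time: 11.75
tool_pos: [0.4753, -0.2662, 0.0752]
orientation: [[-0.038, 0.999, 0.008], [0.999, 0.038, 0.006], [0.005, 0.008, -1.0]]
ft_force: [-0.2, -0.6, -2.3]
gripper_width: 0.0335
```

>>> servo_tool(deltas=[[0, 0, 1, 0, 0, 0], [0, 0, 2, 0, 0, 0], [0, 0, 3, 0, 0, 0]])

```text
time: 12.12
tool_pos: [0.4753, -0.2662, 0.0722]
orientation: [[-0.038, 0.999, 0.008], [0.999, 0.038, 0.006], [0.005, 0.008, -1.0]]
ft_force: [-0.0, 0.3, -3.2]
gripper_width: 0.0335
```

>>> servo_tool(deltas=[[0, 0, 1, 0, 0, 0], [0, 0, 2, 0, 0, 0]])

```text
time: 12.38
tool_pos: [0.4753, -0.2663, 0.0701]
orientation: [[-0.038, 0.999, 0.008], [0.999, 0.038, 0.006], [0.005, 0.008, -1.0]]
ft_force: [0.3, 0.7, -3.2]
gripper_width: 0.0335
```

```bash
python3 - <<'E'
from h import *
s=read_state(); print(s['ft_force'],s['tool_pos'])
c=cap('scene','s6'); cv2.imwrite('pics/s6c.png',cv2.resize(c['img'][240:370,210:340][:,:,::-1],None,fx=4.5,fy=4.5,interpolation=cv2.INTER_CUBIC))
E
```

```text
[ 0.33637331  0.73773083 -3.21098161] [ 0.47532738 -0.26625727  0.07009012]
```

View pics/s6c.png

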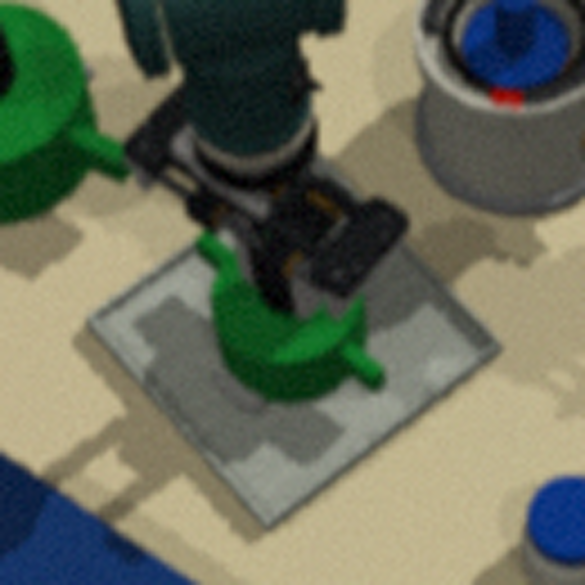

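>>> servo_tool(deltas=[[0, 0, 1, 0, 0, 0], [0, 0, 2, 0, 0, 0]])

```text
time: 12.68
tool_pos: [0.4756, -0.2663, 0.0696]
orientation: [[-0.038, 0.999, 0.009], [0.999, 0.038, 0.005], [0.005, 0.009, -1.0]]
ft_force: [-3.0, 3.0, 7.9]
gripper_width: 0.0336
```

>>> servo_tool(deltas=[[0, 0, 1, 0, 0, 0], [0, 0, 2, 0, 0, 0]])

```text
time: 12.92
tool_pos: [0.4758, -0.2665, 0.0696]
orientation: [[-0.038, 0.999, 0.009], [0.999, 0.038, 0.004], [0.004, 0.009, -1.0]]
ft_force: [-4.2, 2.7, 11.1]
gripper_width: 0.0331
```

Contact at TCP z = 0.0696. I'll relax and open, then rise straight up.

>>> servo_tool(deltas=[[0, 0, -1, 0, 0, 0], [0, 0, -1, 0, 0, 0]])

```text
time: 13.18
tool_pos: [0.4757, -0.2665, 0.0699]
orientation: [[-0.038, 0.999, 0.009], [0.999, 0.038, 0.004], [0.004, 0.009, -1.0]]
ft_force: [0.1, -0.3, -1.5]
gripper_width: 0.0334
```

>>> servo_tool(deltas=[[0, 0, 0, 0, 0, 0], [0, 0, 0, 0, 0, 0], [0, 0, 0, 0, 0, 0], [0, 0, 0, 0, 0, 0], [0, 0, 0, 0, 0, 0], [0, 0, -25, 0, 0, 0], [0, 0, -60, 0, 0, 0], [0, 0, -100, 0, 0, 0], [0, 0, -145, 0, 0, 0], [0, 0, -180, 0, 0, 0], [0, 0, -185, 0, 0, 0]], jaw=-1)

```text
time: 14.55
tool_pos: [0.4751, -0.2681, 0.2582]
orientation: [[-0.038, 0.999, 0.014], [0.999, 0.038, 0.001], [0.0, 0.014, -1.0]]
ft_force: [-0.6, -0.4, -0.6]
gripper_width: 0.0938
```

```bash
python3 - <<'E'
from h import *
c=cap('scene','s7'); cv2.imwrite('pics/s7c.png',cv2.resize(c['img'][200:370,210:380][:,:,::-1],None,fx=3.5,fy=3.5,interpolation=cv2.INTER_CUBIC))
p=P(c);im=c['img'].astype(int); d=np.hypot(p[...,0]-.489,p[...,1]+.04)
b=(im[...,2]>im[...,0]*1.6)&(im[...,2]>im[...,1]*1.3)&(d<.05)&(p[...,2]>.1)
k=p[b]; print(len(k),np.percentile(k,[5,50,95],axis=0).round(4)); t=k[k[:,2]>.135]; print(len(t),t.mean(0) if len(t) else 0, np.percentile(t,[5,95],axis=0))
h=cv2.cvtColor(c['img'],cv2.COLOR_RGB2HSV); k=p[(cv2.inRange(h,(50,120,30),(75,255,255))>0)&(np.hypot(p[...,0]-.475,p[...,1]+.266)<.05)]
t=k[k[:,2]>.06]; print('cover top',len(t),t.mean(0)); A=np.c_[t[:,:2],np.ones(len(t))]; print(np.linalg.lstsq(A,t[:,2],rcond=None)[0])
plan([(.489,-.04,.255,2)])
E
```

```text
393 [[ 0.4599 -0.0654  0.1011]
 [ 0.4945 -0.0429  0.1074]
 [ 0.5196 -0.0074  0.1616]]
94 [ 0.49161403 -0.04092174  0.15466877] [[ 0.47912682 -0.05159076  0.13759701]
 [ 0.50232155 -0.02876643  0.16499269]]
cover top 464 [ 0.48132204 -0.26885416  0.0677889 ]
[ 0.04297841 -0.03887729  0.03665012]
now 14.6 [ 0.4746 -0.2677  0.2566] ydir 2.2 F [ 0.46 -0.63 -0.69] w 0.0943325860658145
[[227.0, 23.0, 2.3, 0.7, -0.1, 0.2]]
```

View pics/s7c.png

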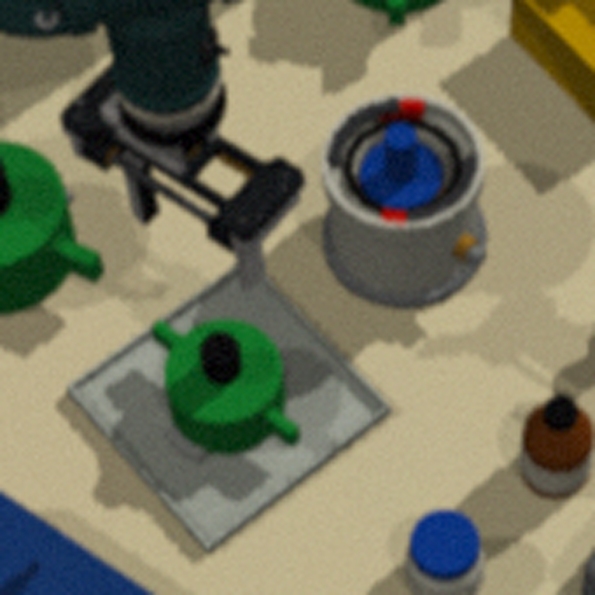

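The cover sits flat in the tray and the blue stem is visible in the housing at crop (402,140), measured at (0.49, -0.04) with its top at 0.162 as expected. Going over the stem.

>>> servo_tool(deltas=[[25, 3, 0, 0, 0, 0], [60, 7, 0, 0.5, 0, 0], [100, 11, 0, 0.7, 0, 0], [140, 15, 0, 0.7, 0, 0], [180, 18, 0, 0.7, 0, 0], [210, 21, 0, 0.7, 0, 0], [226, 22, 0, 0.7, 0, 0], [226, 22, 0, 0.7, 0, 0], [226, 22, 0, 0.7, 0, 0]])

```text
time: 15.72
tool_pos: [0.4879, -0.0419, 0.2566]
orientation: [[-0.037, 0.999, -0.001], [0.999, 0.037, 0.002], [0.002, -0.001, -1.0]]
ft_force: [-0.8, 0.4, 0.3]
gripper_width: 0.0938
```

```bash
python3 - <<'E'
from h import *
c=cap('wrist','w8');p=P(c);im=c['img'].astype(int); d=np.hypot(p[...,0]-.489,p[...,1]+.04)
b=(im[...,2]>im[...,0]*1.6)&(im[...,2]>im[...,1]*1.2)&(d<.03)&(p[...,2]>.15)
k=p[b]; print(len(k),np.percentile(k,[2,50,98],axis=0).round(4))
plan([(.489,-.04,.2,2),(.489,-.04,.133,2)])
E
```

```text
1086 [[ 0.4721 -0.0485  0.1523]
 [ 0.4845 -0.0352  0.1603]
 [ 0.497  -0.023   0.1624]]
now 15.775 [ 0.488  -0.0421  0.2568] ydir 2.1 F [ 0.45 -0.38 -0.48] w 0.0942182577412176
[[1.9, 1.1, 56.8, -0.1, -0.1, 0.1], [1.8, 1.2, 123.8, -0.1, -0.1, 0.1]]
```

View pics/w8.png

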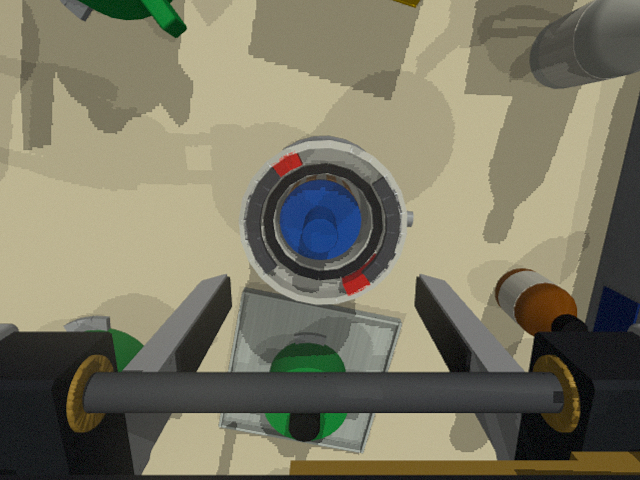

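Wrist view: stem at (320,235), inside the clear mouth and centred between the fingers. Lowering to grip height.

>>> servo_tool(deltas=[[4, 0, 15, 0, 0, 0], [4, 0, 45, 0, 0, 0], [4, 0, 80, 0, 0, 0], [4, 0, 108, 0, 0, 0], [4, 0, 120, 0, 0, 0], [4, 0, 123, 0, 0, 0], [4, 0, 123, 0, 0, 0]])

```text
time: 16.65
tool_pos: [0.4883, -0.0381, 0.1347]
orientation: [[-0.036, 0.999, 0.001], [0.999, 0.036, 0.001], [0.001, 0.001, -1.0]]
ft_force: [-0.4, -0.8, 0.1]
gripper_width: 0.0942
```

>>> servo_tool(deltas=[[0, 0, 0, 0, 0, 0], [0, 0, 0, 0, 0, 0], [0, 0, 0, 0, 0, 0], [0, 0, 0, 0, 0, 0], [0, 0, 0, 0, 0, 0], [0, 0, 0, 0, 0, 0], [0, 0, 0, 0, 0, 0], [0, 0, 0, 0, 0, 0]], jaw=1)

```text
time: 17.65
tool_pos: [0.4881, -0.038, 0.1344]
orientation: [[-0.036, 0.999, 0.0], [0.999, 0.036, 0.001], [0.001, 0.0, -1.0]]
ft_force: [-0.7, -0.3, -0.5]
gripper_width: 0.0272
```

>>> servo_tool(deltas=[[0, 0, -5, 0, 0, 0], [0, 0, -20, 0, 0, 0], [0, 0, -45, 0, 0, 0], [0, 0, -75, 0, 0, 0], [0, 0, -105, 0, 0, 0], [0, 0, -130, 0, 0, 0], [0, 0, -142, 0, 0, 0], [0, 0, -142, 0, 0, 0]])

```text
time: 18.65
tool_pos: [0.4885, -0.0383, 0.2776]
orientation: [[-0.036, 0.999, 0.002], [0.999, 0.036, 0.001], [0.001, 0.002, -1.0]]
ft_force: [-0.3, 0.7, -2.5]
gripper_width: 0.0276
```

```bash
python3 - <<'E'
from h import *
c=cap('scene','s9'); cv2.imwrite('pics/s9c.png',cv2.resize(c['img'][140:310,260:440][:,:,::-1],None,fx=3.5,fy=3.5,interpolation=cv2.INTER_CUBIC))
s=read_state();a=[*s['tool_pos'],2]; b=[.520,.263,a[2],2]
plan(lin(a,b,10))
E
```

```text
now 18.7 [ 0.488  -0.0382  0.2763] ydir 2.1 F [ 0.92  0.84 -3.29] w 0.027321441288401294
[[30.0, 4.3, 0.0, -0.0, -0.1, 0.1], [60.0, 8.6, 0.1, -0.0, -0.1, 0.1], [90.0, 12.8, 0.1, -0.0, -0.1, 0.1], [120.0, 17.1, 0.2, -0.0, -0.1, 0.1], [149.9, 21.4, 0.2, -0.0, -0.1, 0.1], [179.9, 25.7, 0.3, -0.0, -0.1, 0.1], [209.9, 30.0, 0.3, -0.0, -0.1, 0.1], [239.9, 34.3, 0.3, -0.0, -0.1, 0.1], [269.9, 38.5, 0.4, -0.0, -0.1, 0.1], [299.9, 42.8, 0.4, -0.0, -0.1, 0.1]]
```

View pics/s9c.png

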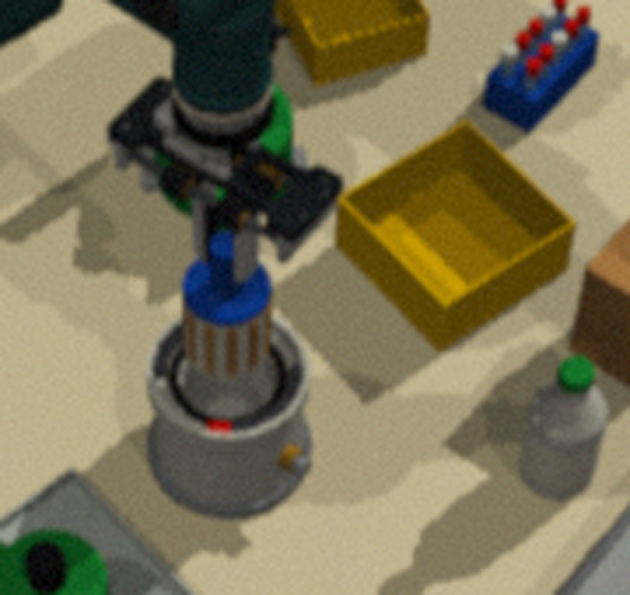

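The cartridge is out and clear of the collar, and hangs upright. Carrying it to the tub.

>>> servo_tool(deltas=[[20, 3, -5, 0, 0, 0], [50, 7, -5, 0, 0, 0], [85, 12, -5, 0, 0, 0], [120, 17, -5, 0, 0, 0], [155, 22, -5, 0, 0, 0], [190, 27, -5, 0, 0, 0], [225, 32, -5, 0, 0, 0], [255, 36, -5, 0, 0, 0], [280, 40, -5, 0, 0, 0], [300, 43, -5, 0, 0, 0], [300, 43, -5, 0, 0, 0], [300, 43, -5, 0, 0, 0]])

```text
time: 20.2
tool_pos: [0.5201, 0.2624, 0.2814]
orientation: [[-0.036, 0.999, -0.001], [0.999, 0.036, 0.0], [0.0, -0.001, -1.0]]
ft_force: [-0.4, 0.0, -2.1]
gripper_width: 0.0272
```

```bash
python3 - <<'E'
from h import *
c=cap('scene','s10'); cv2.imwrite('pics/s10c.png',cv2.resize(c['img'][120:270,300:480][:,:,::-1],None,fx=3.5,fy=3.5,interpolation=cv2.INTER_CUBIC))
plan([(.520,.263,.140,2),(.52,.263,.12,2)])
E
```

```text
now 20.25 [0.5202 0.2622 0.2816] ydir 2.0 F [-0.24 -0.13 -1.31] w 0.027206810302049116
[[0.7, -0.1, 141.6, -0.0, -0.0, 0.0], [0.7, -0.1, 161.6, -0.0, -0.0, 0.0]]
```

View pics/s10c.png

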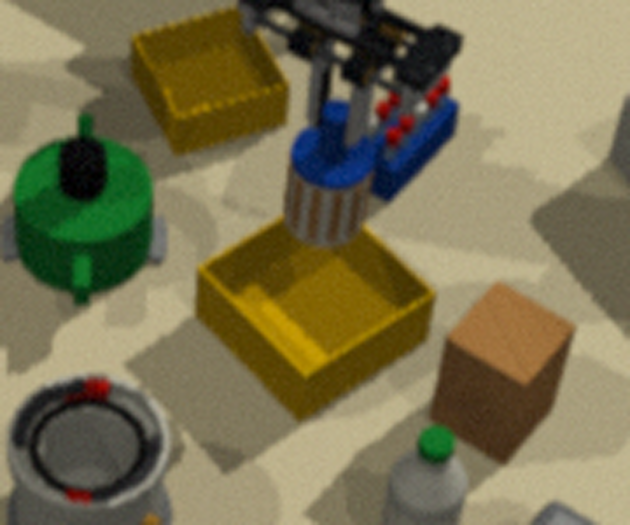

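>>> servo_tool(deltas=[[1, 0, 15, 0, 0, 0], [1, 0, 45, 0, 0, 0], [1, 0, 80, 0, 0, 0], [1, 0, 115, 0, 0, 0], [1, 0, 140, 0, 0, 0], [1, 0, 152, 0, 0, 0], [1, 0, 157, 0, 0, 0], [1, 0, 157, 0, 0, 0]])

```text
time: 21.25
tool_pos: [0.5205, 0.2633, 0.1253]
orientation: [[-0.035, 0.999, 0.001], [0.999, 0.035, 0.001], [0.001, 0.001, -1.0]]
ft_force: [0.1, 0.1, -1.7]
gripper_width: 0.0273
```

>>> servo_tool(deltas=[[0, 0, 1, 0, 0, 0], [0, 0, 3, 0, 0, 0], [0, 0, 4, 0, 0, 0]])

```text
time: 21.62
tool_pos: [0.5206, 0.2634, 0.1215]
orientation: [[-0.035, 0.999, 0.001], [0.999, 0.035, 0.001], [0.001, 0.001, -1.0]]
ft_force: [-0.6, -0.3, -2.2]
gripper_width: 0.0278
```

>>> servo_tool(deltas=[[0, 0, 1, 0, 0, 0], [0, 0, 2, 0, 0, 0]])

```text
time: 21.88
tool_pos: [0.5206, 0.2634, 0.1195]
orientation: [[-0.035, 0.999, 0.001], [0.999, 0.035, 0.001], [0.001, 0.001, -1.0]]
ft_force: [-0.1, 0.0, -1.8]
gripper_width: 0.0274
```

>>> servo_tool(deltas=[[0, 0, 1, 0, 0, 0], [0, 0, 2, 0, 0, 0]])

```text
time: 22.12
tool_pos: [0.5207, 0.2636, 0.1184]
orientation: [[-0.035, 0.999, 0.002], [0.999, 0.035, 0.002], [0.002, 0.002, -1.0]]
ft_force: [-2.5, -0.6, 4.8]
gripper_width: 0.0276
```

Contact at 0.1184, exactly the expected height. Relaxing, opening and rising.

>>> servo_tool(deltas=[[0, 0, 0, 0, 0, 0], [0, 0, 0, 0, 0, 0]])

```text
time: 22.38
tool_pos: [0.5208, 0.2636, 0.1184]
orientation: [[-0.035, 0.999, 0.002], [0.999, 0.035, 0.002], [0.002, 0.002, -1.0]]
ft_force: [0.1, -0.4, 0.4]
gripper_width: 0.0273
```

>>> servo_tool(deltas=[[0, 0, 0, 0, 0, 0], [0, 0, 0, 0, 0, 0], [0, 0, 0, 0, 0, 0], [0, 0, 0, 0, 0, 0], [0, 0, 0, 0, 0, 0], [0, 0, 0, 0, 0, 0], [0, 0, -25, 0, 0, 0], [0, 0, -60, 0, 0, 0], [0, 0, -100, 0, 0, 0], [0, 0, -140, 0, 0, 0], [0, 0, -170, 0, 0, 0], [0, 0, -170, 0, 0, 0]], jaw=-1)

```text
time: 23.88
tool_pos: [0.5215, 0.2638, 0.2917]
orientation: [[-0.035, 0.999, 0.008], [0.999, 0.035, 0.004], [0.004, 0.008, -1.0]]
ft_force: [0.3, -0.7, -0.6]
gripper_width: 0.0941
```

>>> servo_tool(deltas=[[-30, -40, 0, 0, 0, 0], [-60, -80, 0, 0, 0, 0], [-90, -120, 0, 0, 0, 0], [-120, -150, 0, 0, 0, 0], [-120, -150, 0, 0, 0, 0], [-120, -150, 0, 0, 0, 0]])

```text
time: 24.62
tool_pos: [0.3758, 0.1387, 0.2887]
orientation: [[-0.035, 0.999, 0.007], [0.999, 0.035, 0.004], [0.004, 0.007, -1.0]]
ft_force: [0.4, 0.0, 0.0]
gripper_width: 0.0938
```

```bash
python3 - <<'E'
from h import *
c=cap('scene','s11'); cap('top','top11'); print(read_state()['ft_force'])
p=P(c);im=c['img'].astype(int); d=np.hypot(p[...,0]-.52,p[...,1]-.263)
b=(im[...,2]>im[...,0]*1.6)&(im[...,2]>im[...,1]*1.2)&(d<.07); k=p[b]; print('cart',np.percentile(k,[2,50,98],axis=0).round(3))
E
```

```text
[-0.38278493  0.10738778 -0.49430946]
cart [[0.49  0.232 0.08 ]
 [0.528 0.257 0.092]
 [0.554 0.298 0.148]]
```

View pics/s11.png

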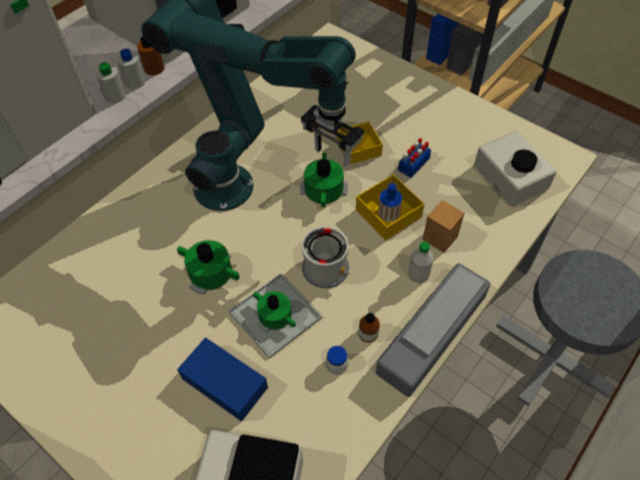

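View pics/top11.png

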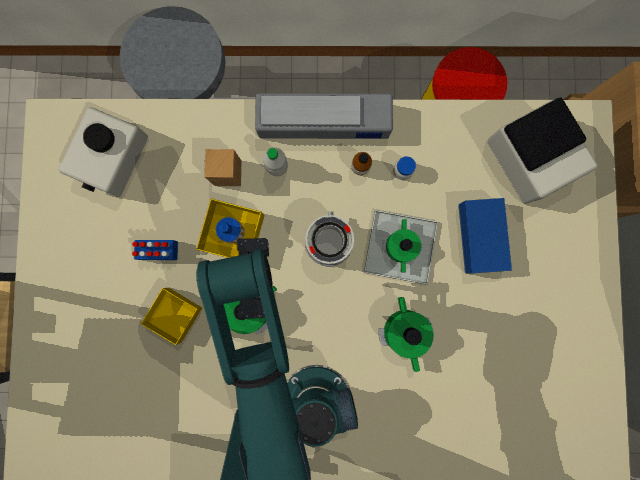

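Both views agree. The cover is flat in the tray at top (404,245) and the cartridge stands upright in the large tub at (229,230). The housing is empty at (330,240), the other items have not moved, and the gripper is clear.

```bash
python3 -c "
from station import sign_off
print(sign_off())"
```

```text
the job is handed in; nothing more can be done
None
```

The filter change-out is done and handed in at about 25 s of the allowed 72 s. No verdict was reported.

**What I did:**
- Turned the small green cover about 87° anticlockwise with the shut fingers on its wing.
- Lifted it off by its knob and laid it right way up in the steel tray.
- Lifted the spent cartridge by its stem and stood it upright in the larger yellow tub.

**Last checks:**
- In the final scene and top pictures the cover is flat near the tray's centre and the cartridge is upright near the tub's centre. The housing is empty, the other items look where they were, and the gripper touches nothing.
- The largest force I read was about 12 N, while setting the cover down.
- The cartridge touched down at the height I expected.

**Disagreements:**
- The wrist camera put the knob and stem 3–7 mm from where the other two cameras did. I aimed between the two, and both grips closed at the right widths.
- A rough plane fit to the released cover's top came out tilted by about 3°, and I did not recheck it. I put this down to noise and included side points, because the picture and the even touchdown both showed the cover flat.

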